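# Pin the foot rest of a walking stilt at its middle hole

## Robot

A 6-joint arm with a two-finger parallel gripper is mounted at the origin on the work surface. World frame = base frame: x ahead of the robot, y to its left, z up, the work surface at z = 0. Lengths are in m, angles in rad, forces in N, time in s.
With the tool pointing down it reaches from about 0.25 to 0.725 m from the base axis. Payload 4 kg.
Tool frame: the origin (TCP) lies between the finger pads; the fingertips stand 11 mm ahead of it and the grasp point (between the pads) lies 8 mm behind it (bot.tip_extent is the distance from the TCP to the fingertips, in m); z points along the fingers, y is the line along which they close (so a half turn about z gives the same grasp; the last joint's range is limited). The gripper opens to 85 mm and grips with 20 to 120 N. Pads are 22 mm wide; open, the fingers measure 114 mm over their backs; the gripper's body (76 mm by 85 mm) begins 54 mm behind the grasp point. The pads swing forward as they close: fully open they stand 13 mm farther back than shut.
Start: joints at [1.341, 0.241, 0.005, 1.335, 0, 1.571], TCP at [0.114, 0.487, 0.242] pointing down, gripper open.
Joint ranges: [-2.72, 2.72], [-1.05, 1.87], [-1.09, 1.28], [-1.99, 2.15], [-1.42, 1.44], [-3.14, 3.14]. Speed limits (rad/s): [2.79, 2.79, 3.14, 3.14, 3.14, 3.14].

## Interface

Orientations are given as a unit quaternion [x, y, z, w].
In Python, from workcell import bot gives the robot as it stands. The module is installed in compiled form; this text tells all that it offers.
- The arm moves only by the tool drive_tool, never from a script. Its argument "rows" is a list of rows, each an object of numbers: "dx", "dy", "dz": the shift along the tool's x, y, z in units of 50 mm (1.0 is 50 mm); "wx", "wy", "wz": the turn, a rotation vector about the tool's x, y, z in units of 5 degrees (1.0 is 5 degrees); "hand": the finger opening in mm, from 0 to 85.4. A call has 1 to 20 rows; each row is the pose to reach, as a shift and turn from the pose commanded when the call began, along the tool's axes at that moment; what a row does not reach only later rows make up. A row lasts 1/10 s, in which the tool goes at most 50 mm and 8.59 degrees, less where a joint would pass 70% of its speed; a pose out of reach is approached as far as the arm can. A call with a gripper value outside its range is refused whole. The fingers move at their own pace and stop on an object; the grip force is fixed at half the most. Time passes only in rows, so rows that repeat a pose let the fingers close. It gives the time, the measured TCP pose, the force, the opening and the grip force at its end, in the units of the state.
- bot.get_obs(): the state, without advancing time (a new reading comes with each control period).
- bot.camera(name): name is "scene" or "top"; returns the picture (400x640x3 uint8, red, green, blue); there is no depth.
- bot.get_calibration(name): a dict with "vfov" (degrees; the focal length in pixels is half the picture's height over the tangent of half this angle, whatever the lens; pixels are square), "cx", "cy" (the principal point, pixels), "k1" (the pictures are not rectified: a ray, as slopes to the right and down, at radius r is drawn at 1 + k1 r^2 times it, then the intrinsics apply), "origin" and "rotation" of the camera in the world. Camera axes: x right, y up, looking along -z (the intrinsics and any distortion apply to the point x, -y, -z); pixel columns grow to the right and rows downward; lengths in m; the calibration is good to about 2 mm. A picture is of the moment at which its call begins. get_calibration takes no time and is no camera call.
- bot.job_done(): hands the job in; it is judged then, once.
Trained networks look in the newest picture that a camera, given by its name, has taken for a name from the list of things; names that differ only in an ending like _2 or _b are one class to them, and where a whole thing is asked for, a point or a joint stands for the part that bears it (a point fixed in the world has none). Each returns a list of dicts, best first, with "score" (0 to 1); they miss things now and then, are a little off and sometimes report something else, mostly with a low value. They report only what shows in the picture. A call takes as long as a camera call. They do not tell look-alikes from the thing itself.
- bot.look_for(camera, thing): "extent" ([centre column, centre row, width, height] in pixels, round what is visible of it).
- bot.outline_of(camera, thing): "region" (400x640 bool, what is visible of it) and "extent" ([centre column, centre row, width, height] in pixels, round what is visible of it).
The state is a dict: "clock": time; "joint_pos": joint angles; "joint_vel": joint speeds; "tau": joint torques, N m; "eef_pos": TCP position; "tool_rot": TCP orientation; "ft_force": force on the tool from outside, world axes, zero at the start; "ft_torque": the same for the moment, N m; "grip_width": finger opening in m; "grasp_force": force on a finger pad.
Only numpy, scipy, OpenCV 4.12 (cv2) and the standard library are available. Lean on these libraries where they do the work, as an engineer would, in place of code of your own. Each camera call takes 0.05 s, during which the arm holds its last target. There are 200 camera calls.

## Task

The foot rest on the clamped stilt has to go on the middle one of the pole's five holes: slide it along the pole until its pin hole meets that hole and push the T-handled lock pin through bracket and pole, fully home with its shoulder against the bracket. You will have to feel for the hole, because the bracket hides it. Then let go, and leave the hammer, the tape and the tray of knobs where they are.

Things in the scene. Friction and masses are not known exactly. Their poses are not given: they have to be found in the camera images.
- stand: Two dark wooden saddles screwed to the bench, 0.82 m apart, holding the stilt's pole level. Origin on the bench midway between them; the pole runs along the stand's y axis straight above it, axis at z = 67 mm. Pole: brown hardwood, 38 mm square, 1.2 m long, fixed, not tracked, with five 12 mm cross holes along x, 60 mm apart, right through at axis height.
- pole_mid (a point): Point of the stand on the pole's axis, 67 mm above its origin. The pole was clamped by eye: its middle hole lies only within 16 mm either way of this point along y, and the foot rest hides the hole behind it, so feel for it with the pin's nose. Hole mouths are chamfered 1.5 mm on the far (+x) side.
- footrest: Steel channel astride the pole with a tread; slides along y with about 3.5 N of friction, stays where left. Axes as the stand's; origin on the pole's axis at its pin hole. Channel y -20 to +92 mm, top at z +24 mm; cheeks 5 mm thick, outer faces at x -25.5 and +25.5 mm, inner faces 1.5 mm off the pole, each with a 12 mm pin hole chamfered 1.5 mm on its +x side.
- hole_far (a point): Centre of the mouth of the foot rest's pin hole in the cheek away from the robot (its +x outer face); axes as the foot rest's. The pin may go in from here or from hole_near.
- hole_near (a point): Centre of the mouth of the pin hole in the cheek towards the robot (its -x outer face).
- tread_top (a point): Middle of the top edge of the wooden tread that stands up on the foot rest, 81.5 mm in +y and 116 mm above its origin. Tread 90 mm wide in x, 23 mm thick in y (27 mm below z = +71, where a steel plate backs it). To slide the foot rest, grip it across y from above. Two thin struts slope from the channel (y +22, z +27 mm) up to it (y +67, z +64 mm).
- pin: Steel T-handled lock pin, about 85 g, lying flat. Shank 10 mm thick, along the pin's -x for 64 mm, the last 9 mm tapering to a 4.4 mm nose. Shoulder 20 mm wide (y), 12 mm thick (z), x 0 to +10 mm; handle bar 42 mm long (y), 12 x 12 mm, x +10 to +22 mm. Origin under the shoulder's front face; axis 6 mm above it. Held by the handle's two ends it goes home in one grasp.
- pin_shoulder (a point): On the pin's axis at the front face of the shoulder; meets the mouth of the cheek's hole when the pin is home.
- pin_nose (a point): Tip of the pin's nose, on its axis.
- hammer: Bystander: hammer lying on the bench.
- tape: Bystander: roll of white tape, 100 mm across, 25 mm high.
- knob_tray: Bystander: blue tray of orange knobs, 110 x 150 x 50 mm.
Things that resemble listed ones, but are neither listed nor needed, are in the scene too. Of the things that look like the pin, the middle-sized one is meant.

How it is judged:
At the end, for the whole second after the job is handed in: The pin is through both cheeks and the pole's middle hole: the middle of its shoulder within 4 mm of the mouth of a cheek's hole, in line with the hole within 0.08 rad, the foot rest's hole within 22 mm of the stand's middle, the pin at rest ((distance between pin_shoulder and hole_far below 0.004 m or distance between pin_shoulder and hole_near below 0.004 m) and angle between the x axis of pin and the x axis of footrest, either way round below 0.08 rad and y of hole_far in the frame of stand between -0.022 and 0.022 m and linear speed of pin below 0.02 m/s); the robot touches nothing.
It fails at once if the hammer moved more than 30 mm (distance of hammer from where it was at the start of the episode above 0.03 m).
It fails at once if the tape moved more than 30 mm (distance of tape from where it was at the start of the episode above 0.03 m).
It fails at once if the tray of knobs moved more than 30 mm (distance of knob_tray from where it was at the start of the episode above 0.03 m).
It also fails if it takes over 64 s, if anything falls off the work surface, if the arm or the gripper's body presses on something with over 40 N, if the wrist force passes 120 N, or if a joint passes its speed limit or range.

## Working session

There is one attempt and no reset: what is moved stays moved. The work goes in short steps, Python scripts to look and compute and a tool call to move; the robot and the scene stay as the last step left them, time stands still between calls to the robot, and variables do not carry over. Pictures are saved under pics/ and viewed, at most 10 in all, crops included, and the job is handed in when it is done.

Besides the shell and the picture viewer there is one more tool, called after "Call:" as name([rows], argument=value, ...), one row to a line, values as JSON. drive_tool: Moves the arm, as the interface text tells. Its arguments: {"type":"object","properties":{"rows":{"type":"array","items":{"type":"object","properties":{"dx":{"type":"number"},"dy":{"type":"number"},"dz":{"type":"number"},"wx":{"type":"number"},"wy":{"type":"number"},"wz":{"type":"number"},"hand":{"type":"number"}}}}},"required":["rows"]}

```bash
mkdir -p pics
cat > h.py <<'E'
import numpy as np, cv2
from workcell import bot
def cal(n):
    c=bot.get_calibration(n); f=200/np.tan(np.radians(c['vfov'])/2); return c,f
def ray(n,u,v):
    c,f=cal(n); x,y=(u-c['cx'])/f,(v-c['cy'])/f
    X,Y=x,y
    for _ in range(30):
        s=1+c['k1']*(X*X+Y*Y); X,Y=x/s,y/s
    R=np.array(c['rotation']).reshape(3,3)
    return np.array(c['origin']),R@np.array([X,-Y,-1])
def at_z(n,u,v,z):
    o,d=ray(n,u,v); return o+d*(z-o[2])/d[2]
def proj(n,p):
    c,f=cal(n); R=np.array(c['rotation']).reshape(3,3)
    q=R.T@(np.array(p)-c['origin']); X,Y=q[0]/-q[2],-q[1]/-q[2]
    s=1+c['k1']*(X*X+Y*Y); return np.array([c['cx']+f*X*s,c['cy']+f*Y*s])
def shot(n,name):
    im=bot.camera(n); cv2.imwrite(f'pics/{name}.png',im[:,:,::-1]); return im
E
python3 - <<'E'
from h import *
for n in('scene','top'):
    shot(n,n+'0'); print(n,bot.get_calibration(n))
    for t in('pin','footrest','stand','hammer','tape','knob_tray'):
        print(t,[(round(r['score'],2),np.round(r['extent'],1).tolist()) for r in bot.look_for(n,t)][:5])
print(bot.get_obs())
E
```

```text
scene {'vfov': 42.111771562076356, 'cx': 314.71305373708907, 'cy': 197.7818898632335, 'k1': -0.02812531232911247, 'origin': array([1.41704718, 0.09217271, 0.93521627]), 'rotation': array([0.27363143, 0.3118914 , 0.67147797, 0.61397633])}
pin [(0.75, [287.5, 272.1, 22.8, 29.2]), (0.58, [350.4, 270.2, 53.2, 20.4]), (0.44, [291.8, 309.9, 22.1, 19.7])]
footrest [(0.66, [285.6, 195.4, 49.7, 58.8]), (0.52, [444.9, 294.3, 80.8, 60.8])]
stand [(0.95, [320.1, 214.8, 359.5, 99.7])]
hammer [(0.86, [166.6, 291.6, 66.1, 98.8])]
tape [(0.57, [216.6, 184.8, 38.5, 24.1])]
knob_tray [(0.73, [445.4, 294.1, 76.2, 57.4])]
top {'vfov': 49.87782171705973, 'cx': 322.2664954431371, 'cy': 199.3442119230049, 'k1': 0.008424236977306475, 'origin': array([ 0.46490284, -0.01806097,  1.07083213]), 'rotation': array([ 0.01739904, -0.02559385, -0.70663896,  0.70689717])}
pin [(0.65, [337.1, 165.4, 21.9, 32.9])]
footrest [(0.69, [345.4, 220.2, 53.5, 43.2]), (0.32, [189.1, 141.9, 68.8, 49.3])]
stand [(0.62, [312.8, 220.3, 381.3, 63.0])]
hammer [(0.76, [441.8, 136.5, 41.8, 109.0])]
tape [(0.95, [429.9, 279.5, 41.9, 39.7])]
knob_tray [(0.85, [190.1, 141.2, 72.6, 53.5])]
{'clock': 0.7, 'joint_pos': array([1.34100244e+00, 2.40535622e-01, 5.04928174e-03, 1.33523691e+00,
       1.06726969e-05, 1.57079864e+00]), 'joint_vel': array([ 0.00036329,  0.00094557,  0.00193626,  0.00119264,  0.00091377,
       -0.0006698 ]), 'tau': array([-1.38353822e-03, -3.72083116e+01,  2.52639520e+01,  9.89966611e-04,
        9.48290722e-05, -4.98782711e-06]), 'eef_pos': array([0.11388729, 0.48686557, 0.2423575 ]), 'tool_rot': array([ 1.14645463e-01,  9.93406471e-01,  3.69085607e-05, -1.11236849e-06]), 'ft_force': array([ 0.6543619 ,  0.42339648, -0.9028179 ]), 'ft_torque': array([0.03298399, 0.00869987, 0.01752561]), 'grasp_force': 0.0, 'grip_width': 0.08528444809668138}
```

View pics/top0.png

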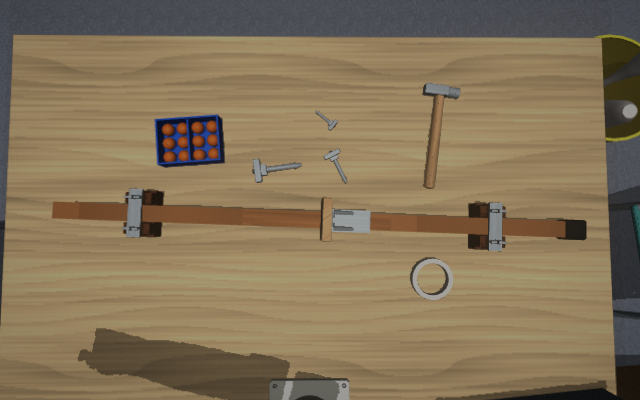

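View pics/scene0.png

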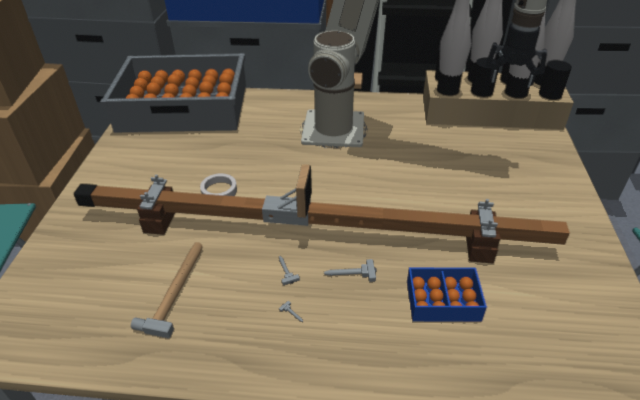

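```bash
sed -i "s/np.array(c\['rotation'\]).reshape(3,3)/Rotation.from_quat(c['rotation']).as_matrix()/; 1a from scipy.spatial.transform import Rotation" h.py
python3 - <<'E'
from h import *
im=cv2.imread('pics/scene0.png'); t=cv2.imread('pics/top0.png')
a=cv2.resize(im[165:295,240:440],(800,520),interpolation=cv2.INTER_CUBIC)
cv2.imwrite('pics/c1.png',a)
b=cv2.resize(t[140:250,230:390],(800,550),interpolation=cv2.INTER_CUBIC)
cv2.imwrite('pics/c2.png',b)
for n in('scene','top'):
    print(n,proj(n,[0,0,0]))
    for r in bot.outline_of(n,'pin')[:3]:
        m=r['region'];v,u=np.nonzero(m);print(np.round(r['extent'],1),len(u), r['score'])
        P=np.array([at_z(n,x,y,.006) for x,y in zip(u,v)])[:,:2];c=P.mean(0)
        w,V=np.linalg.eigh(np.cov((P-c).T));d=V[:,1];s=(P-c)@d;print('c',c.round(4),'dir',d.round(3),'ext',s.min().round(4),s.max().round(4))
for u,v in((145,213),(487,226)):print(at_z('top',u,v,.1))
E
```

```text
scene [332.98184428 128.31766324]
[350.7 270.9  51.8  21.6] 409 0.89
c [0.6058 0.0969] dir [-0.123  0.992] ext -0.0733 0.0443
[289.7 271.9  20.4  25.9] 258 0.62
c [ 0.6294 -0.0618] dir [-0.894 -0.448] ext -0.0288 0.0582
[291.2 313.2  25.1  21.4] 147 0.53
c [ 0.7302 -0.0462] dir [0.631 0.776] ext -0.0224 0.0407
top [309.63691507 418.5700113 ]
[277.5 171.1  51.8  27.8] 426 0.79
c [0.6067 0.1028] dir [-0.102  0.995] ext -0.0784 0.0401
[327.6 120.5  24.2  21.6] 110 0.67
c [ 0.7265 -0.045 ] dir [0.653 0.758] ext -0.021 0.0361
[335.6 164.8  23.1  33.1] 231 0.64
c [ 0.6228 -0.064 ] dir [-0.889 -0.458] ext -0.0313 0.0538
[0.49304141 0.36836527 0.1       ]
[ 0.4639252  -0.40167982  0.1       ]
```

View pics/c1.png

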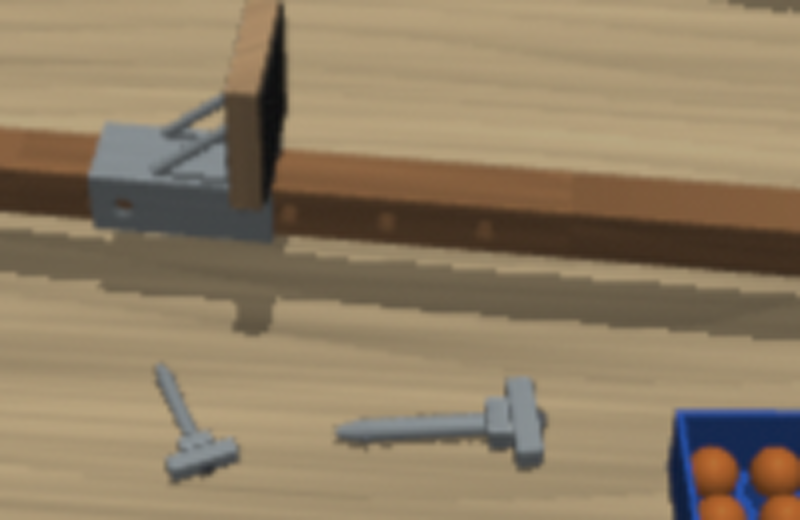

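View pics/c2.png

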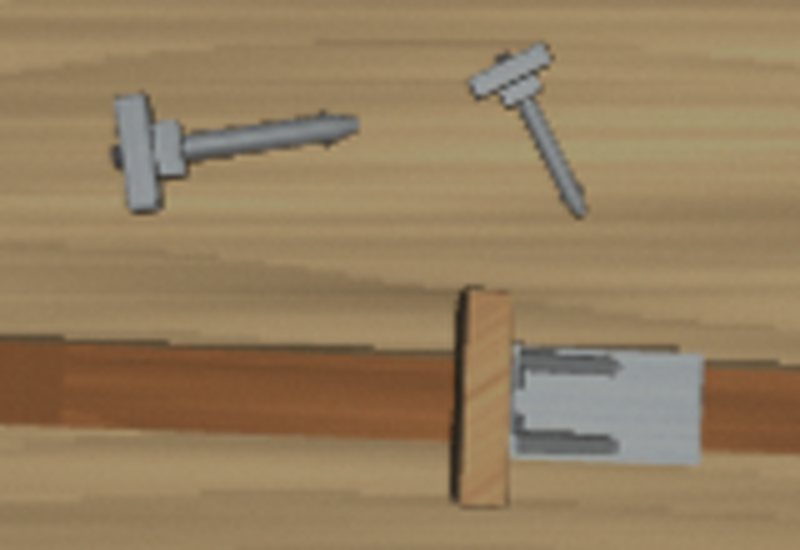

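Run:
```python
from h import *
print('cheek',at_z('scene',270.5,216.25,.067))
for u,v in((312.25,218.25),(336.5,220.25),(361.25,222.5)):print('hole',at_z('scene',u,v,.067))
# pole top edges in top view, z=.086 ; crop c2 /5 + (230,140), and long ends
t=cv2.imread('pics/top0.png').astype(int); g=t[:,:,2]-t[:,:,0]
for u in(70,100,120,180,220,260,300,380,400,430,450,460,515,540,555):
    col=t[185:250,u]; d=np.abs(np.diff(cv2.GaussianBlur(col.astype(np.float32),(1,3),0).sum(1)))
    k=np.argsort(d)[::-1][:6]; print(u,[(int(i)+185.5,int(d[i])) for i in sorted(k)])
# tread top, channel end
for u,v in((230+467/5,140+289/5),(230+511/5,140+291/5),(230+509/5,140+506/5),(230+458/5,140+502/5)):print('tread',at_z('top',u,v,.183))
for u,v in((230+703/5,140+355/5),(230+700/5,140+463/5)):print('chan',at_z('top',u,v,.091))
# pin points, top: handle bar corners at z .012, nose z .006
for p in((470,83),(546,43),(552,60),(477,98)):print('handle',at_z('top',230+p[0]/5,140+p[1]/5,.012)[:2])
print('nose',at_z('top',230+581/5,140+215/5,.006)[:2])
print('nose scene',at_z('scene',240+160/4,165+367/4,.006)[:2])
for p in((168,462),(236,441),(178,478),(239,456)):print('handle s',at_z('scene',240+p[0]/4,165+p[1]/4,.012)[:2])
```

```text
cheek [ 0.50066292 -0.11906199  0.067     ]
hole [ 0.49958411 -0.01618713  0.067     ]
hole [0.501929   0.04318024 0.067     ]
hole [0.5050359  0.10317247 0.067     ]
70 [(200.5, 30), (201.5, 64), (202.5, 43), (217.5, 39), (218.5, 64), (219.5, 35)]
100 [(200.5, 43), (201.5, 77), (202.5, 44), (218.5, 32), (219.5, 64), (220.5, 47)]
120 [(201.5, 43), (202.5, 82), (203.5, 48), (219.5, 40), (220.5, 66), (221.5, 38)]
180 [(203.5, 45), (204.5, 65), (205.5, 23), (221.5, 21), (222.5, 42), (223.5, 29)]
220 [(204.5, 36), (205.5, 66), (206.5, 31), (223.5, 47), (224.5, 53), (241.5, 21)]
260 [(206.5, 47), (207.5, 61), (208.5, 20), (224.5, 26), (225.5, 49), (226.5, 25)]
300 [(195.5, 23), (207.5, 49), (208.5, 77), (209.5, 31), (226.5, 24), (227.5, 27)]
380 [(210.5, 30), (211.5, 58), (212.5, 22), (229.5, 46), (230.5, 53), (231.5, 23)]
400 [(211.5, 30), (212.5, 60), (213.5, 25), (229.5, 19), (230.5, 50), (231.5, 48)]
430 [(186.5, 52), (188.5, 71), (189.5, 55), (214.5, 70), (231.5, 55), (232.5, 67)]
450 [(214.5, 42), (215.5, 71), (216.5, 33), (231.5, 26), (232.5, 61), (233.5, 57)]
460 [(214.5, 40), (21
[... 212 characters left out ...]
), (237.5, 30)]
555 [(216.5, 42), (217.5, 61), (218.5, 25), (235.5, 25), (236.5, 58), (237.5, 43)]
tread [ 0.52216576 -0.03070022  0.183     ]
tread [ 0.52135024 -0.04890993  0.183     ]
tread [ 0.4327465  -0.04796219  0.183     ]
tread [ 0.43439263 -0.0269858   0.183     ]
chan [ 0.498003   -0.13970203  0.091     ]
chan [ 0.44886632 -0.13799556  0.091     ]
handle [ 0.63564472 -0.0346385 ]
handle [ 0.65575072 -0.07242276]
handle [ 0.6472357  -0.07538557]
handle [ 0.62815161 -0.03810998]
nose [ 0.57052065 -0.08995296]
nose scene [ 0.57645998 -0.08796748]
handle s [ 0.65442992 -0.07145661]
handle s [ 0.63556768 -0.03441254]
handle s [ 0.66560605 -0.06408776]
handle s [ 0.64658678 -0.03135615]
```

```bash
cat >> h.py <<'E'
def delta(pos,yaw):
    """units to go to TCP pos, tool down, tool y at world angle yaw ccw from +y (mod pi)"""
    o=bot.get_obs(); R=Rotation.from_quat(o['tool_rot'])
    Y=Rotation.from_matrix(np.array([[-np.cos(yaw),-np.sin(yaw),0],[-np.sin(yaw),np.cos(yaw),0],[0,0,-1]]).T.T)
    d=R.inv().apply(np.array(pos)-o['eef_pos'])/.05; w=np.degrees((R.inv()*Y).as_rotvec())/5
    print('t',o['clock'],'pos',o['eef_pos'].round(4),'F',o['ft_force'].round(1),'grip',round(o['grip_width'],4)); print('d',d.round(3),'w',w.round(3))
E
python3 - <<'E'
from h import *
us=[70,100,120,180,220,260,380,400,450,460,515,540]
a=[201.5,201.6,202.5,204.4,205.5,207.2,211.4,212.4,215.4,215.5,217.3,218.5]
P=np.array([at_z('top',u,v,.086)[:2] for u,v in zip(us,a)]);k=np.polyfit(P[:,1],P[:,0],1);print('far edge',k)
b=[218.5,219.6,220.5,222.5,224,225.5,230.1,231,232.9,233.2,235.4,236.5]
P=np.array([at_z('top',u,v,.086)[:2] for u,v in zip(us,b)]);k=np.polyfit(P[:,1],P[:,0],1);print('near',k)
delta([.477,-.037,.26],-.042); delta([.477,-.037,.157],-.042)
E
```

```text
far edge [0.03714754 0.50160379]
near [0.03811287 0.46042643]
t 0.8 pos [0.1139 0.4868 0.2423] F [ 0.6 -0.2  0.1] grip 0.0851
d [-9.458 -8.547 -0.353] w [ 0.     0.    -2.152]
t 0.8 pos [0.1139 0.4868 0.2423] F [ 0.6 -0.2  0.1] grip 0.0851
d [-9.458 -8.547  1.707] w [ 0.     0.    -2.152]
```

Call:
drive_tool([
  {"dx": -9.46,"dy": -8.55,"dz": -0.35,"wz": -2.2,"hand": 85},
  {"dx": -9.46,"dy": -8.55,"dz": -0.35,"wz": -2.2,"hand": 85},
  {"dx": -9.46,"dy": -8.55,"dz": -0.35,"wz": -2.2,"hand": 85},
  {"dx": -9.46,"dy": -8.55,"dz": -0.35,"wz": -2.2,"hand": 85},
  {"dx": -9.46,"dy": -8.55,"dz": -0.35,"wz": -2.2,"hand": 85},
  {"dx": -9.46,"dy": -8.55,"dz": -0.35,"wz": -2.2,"hand": 85},
  {"dx": -9.46,"dy": -8.55,"dz": -0.35,"wz": -2.2,"hand": 85},
  {"dx": -9.46,"dy": -8.55,"dz": -0.35,"wz": -2.2,"hand": 85},
  {"dx": -9.46,"dy": -8.55,"dz": -0.35,"wz": -2.2,"hand": 85},
  {"dx": -9.46,"dy": -8.55,"dz": -0.35,"wz": -2.2,"hand": 85},
  {"dx": -9.46,"dy": -8.55,"dz": -0.35,"wz": -2.2,"hand": 85},
  {"dx": -9.46,"dy": -8.55,"dz": -0.35,"wz": -2.2,"hand": 85},
  {"dx": -9.46,"dy": -8.55,"dz": -0.35,"wz": -2.2,"hand": 85},
  {"dx": -9.46,"dy": -8.55,"dz": -0.35,"wz": -2.2,"hand": 85},
  {"dx": -9.46,"dy": -8.55,"dz": -0.35,"wz": -2.2,"hand": 85},
  {"dx": -9.46,"dy": -8.55,"dz": -0.35,"wz": -2.2,"hand": 85},
  {"dx": -9.46,"dy": -8.55,"dz": -0.35,"wz": -2.2,"hand": 85},
])

```text
invalid input at $.rows[0]: expected keys dx, dy, dz, wx, wy, wz, hand
```

Run:
```python
from h import *
delta([.479,-.037,.157],-.038)
```

```text
t 0.8 pos [0.1139 0.4868 0.2423] F [ 0.6 -0.2  0.1] grip 0.0851
d [-9.497 -8.538  1.707] w [ 0.     0.    -2.198]
```

All keys are required in each row.

Call:
drive_tool([
  {"dx": -9.5,"dy": -8.54,"dz": -0.35,"wx": 0,"wy": 0,"wz": -2.2,"hand": 85},
  {"dx": -9.5,"dy": -8.54,"dz": -0.35,"wx": 0,"wy": 0,"wz": -2.2,"hand": 85},
  {"dx": -9.5,"dy": -8.54,"dz": -0.35,"wx": 0,"wy": 0,"wz": -2.2,"hand": 85},
  {"dx": -9.5,"dy": -8.54,"dz": -0.35,"wx": 0,"wy": 0,"wz": -2.2,"hand": 85},
  {"dx": -9.5,"dy": -8.54,"dz": -0.35,"wx": 0,"wy": 0,"wz": -2.2,"hand": 85},
  {"dx": -9.5,"dy": -8.54,"dz": -0.35,"wx": 0,"wy": 0,"wz": -2.2,"hand": 85},
  {"dx": -9.5,"dy": -8.54,"dz": -0.35,"wx": 0,"wy": 0,"wz": -2.2,"hand": 85},
  {"dx": -9.5,"dy": -8.54,"dz": -0.35,"wx": 0,"wy": 0,"wz": -2.2,"hand": 85},
  {"dx": -9.5,"dy": -8.54,"dz": -0.35,"wx": 0,"wy": 0,"wz": -2.2,"hand": 85},
  {"dx": -9.5,"dy": -8.54,"dz": -0.35,"wx": 0,"wy": 0,"wz": -2.2,"hand": 85},
  {"dx": -9.5,"dy": -8.54,"dz": -0.35,"wx": 0,"wy": 0,"wz": -2.2,"hand": 85},
  {"dx": -9.5,"dy": -8.54,"dz": -0.35,"wx": 0,"wy": 0,"wz": -2.2,"hand": 85},
  {"dx": -9.5,"dy": -8.54,"dz": -0.35,"wx": 0,"wy": 0,"wz": -2.2,"hand": 85},
  {"dx": -9.5,"dy": -8.54,"dz": -0.35,"wx": 0,"wy": 0,"wz": -2.2,"hand": 85},
  {"dx": -9.5,"dy": -8.54,"dz": -0.35,"wx": 0,"wy": 0,"wz": -2.2,"hand": 85},
  {"dx": -9.5,"dy": -8.54,"dz": -0.35,"wx": 0,"wy": 0,"wz": -2.2,"hand": 85},
  {"dx": -9.5,"dy": -8.54,"dz": -0.35,"wx": 0,"wy": 0,"wz": -2.2,"hand": 85},
  {"dx": -9.5,"dy": -8.54,"dz": -0.35,"wx": 0,"wy": 0,"wz": -2.2,"hand": 85},
])

```text
clock: 2.6
eef_pos: [0.4787, -0.0361, 0.2601]
tool_rot: [0.018, 1.0, 0.0, 0.0]
ft_force: [-0.1, -0.2, -0.6]
grip_width: 0.085
grasp_force: 0.0
```

Run:
```python
from h import *
delta([.479,-.037,.157],-.038)
```

```text
t 2.6 pos [ 0.4787 -0.0361  0.2601] F [-0.1 -0.2 -0.6] grip 0.085
d [-0.006 -0.019  2.062] w [0.    0.004 0.024]
```

Now go down, close on the tread.

Call:
drive_tool([
  {"dx": 0,"dy": -0.02,"dz": 0.8,"wx": 0,"wy": 0,"wz": 0,"hand": 85},
  {"dx": 0,"dy": -0.02,"dz": 1.5,"wx": 0,"wy": 0,"wz": 0,"hand": 85},
  {"dx": 0,"dy": -0.02,"dz": 2.06,"wx": 0,"wy": 0,"wz": 0,"hand": 85},
  {"dx": 0,"dy": -0.02,"dz": 2.06,"wx": 0,"wy": 0,"wz": 0,"hand": 40},
  {"dx": 0,"dy": -0.02,"dz": 2.06,"wx": 0,"wy": 0,"wz": 0,"hand": 15},
  {"dx": 0,"dy": -0.02,"dz": 2.06,"wx": 0,"wy": 0,"wz": 0,"hand": 15},
  {"dx": 0,"dy": -0.02,"dz": 2.06,"wx": 0,"wy": 0,"wz": 0,"hand": 15},
  {"dx": 0,"dy": -0.02,"dz": 2.06,"wx": 0,"wy": 0,"wz": 0,"hand": 15},
  {"dx": 0,"dy": -0.02,"dz": 2.06,"wx": 0,"wy": 0,"wz": 0,"hand": 15},
  {"dx": 0,"dy": -0.02,"dz": 2.06,"wx": 0,"wy": 0,"wz": 0,"hand": 15},
])

```text
clock: 3.6
eef_pos: [0.4804, -0.0381, 0.1588]
tool_rot: [0.019, 1.0, 0.0, 0.002]
ft_force: [-1.4, 0.8, 6.8]
grip_width: 0.0224
grasp_force: 59.6
```

Call:
drive_tool([
  {"dx": 0,"dy": 0.2,"dz": 0,"wx": 0,"wy": 0,"wz": 0,"hand": 15},
  {"dx": 0,"dy": 0.5,"dz": 0,"wx": 0,"wy": 0,"wz": 0,"hand": 15},
  {"dx": 0,"dy": 0.8,"dz": 0,"wx": 0,"wy": 0,"wz": 0,"hand": 15},
  {"dx": 0,"dy": 1.1,"dz": 0,"wx": 0,"wy": 0,"wz": 0,"hand": 15},
  {"dx": 0,"dy": 1.4,"dz": 0,"wx": 0,"wy": 0,"wz": 0,"hand": 15},
  {"dx": 0,"dy": 1.7,"dz": 0,"wx": 0,"wy": 0,"wz": 0,"hand": 15},
  {"dx": 0,"dy": 1.95,"dz": 0,"wx": 0,"wy": 0,"wz": 0,"hand": 15},
  {"dx": 0,"dy": 2.06,"dz": 0,"wx": 0,"wy": 0,"wz": 0,"hand": 15},
  {"dx": 0,"dy": 2.06,"dz": 0,"wx": 0,"wy": 0,"wz": 0,"hand": 15},
  {"dx": 0,"dy": 2.06,"dz": 0,"wx": 0,"wy": 0,"wz": 0,"hand": 15},
])

```text
clock: 4.6
eef_pos: [0.4844, 0.0655, 0.1588]
tool_rot: [0.019, 1.0, 0.001, 0.002]
ft_force: [-0.5, 1.3, 6.0]
grip_width: 0.0222
grasp_force: 59.3
```

Run:
```python
from h import *
im=shot('scene','s1')
cv2.imwrite('pics/c3.png',cv2.resize(im[195:245,270:370,::-1],(800,400),interpolation=cv2.INTER_CUBIC))
```

```text
(no output)
```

View pics/c3.png

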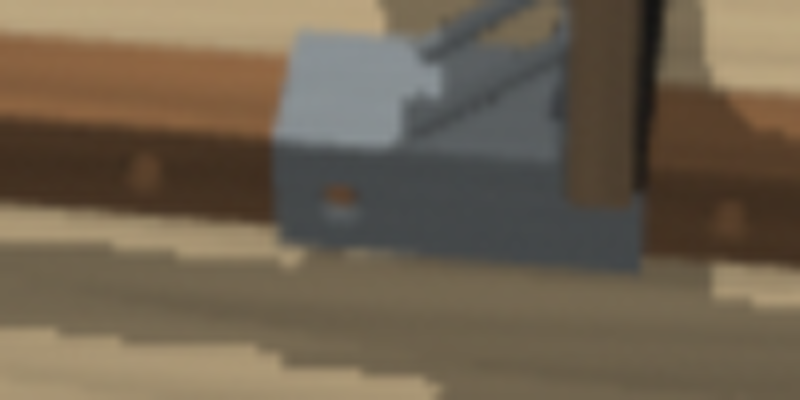

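Run:
```python
from h import *
L=at_z('scene',288.1,216.4,.067);R=at_z('scene',361.25,222.1,.067);C=at_z('scene',312.6,220,.067)
print(L,R,np.linalg.norm(R-L)); m=L+(R-L)/3; print('mid',m,'cheek',C)
d=(R-L)/np.linalg.norm(R-L); print('err along y',(C-m)@d)
```

```text
[ 0.4977381  -0.07586971  0.067     ] [0.50363856 0.10313172 0.067     ] 0.17909865131641906
mid [ 0.49970492 -0.01620256  0.067     ] cheek [ 0.50568819 -0.01471961  0.067     ]
err along y 0.0016792685218771255
```

Call:
drive_tool([
  {"dx": 0,"dy": -0.02,"dz": 0,"wx": 0,"wy": 0,"wz": 0,"hand": 15},
  {"dx": 0,"dy": -0.02,"dz": 0,"wx": 0,"wy": 0,"wz": 0,"hand": 15},
  {"dx": 0,"dy": -0.02,"dz": 0,"wx": 0,"wy": 0,"wz": 0,"hand": 80},
  {"dx": 0,"dy": -0.02,"dz": 0,"wx": 0,"wy": 0,"wz": 0,"hand": 80},
  {"dx": 0,"dy": -0.02,"dz": 0,"wx": 0,"wy": 0,"wz": 0,"hand": 80},
  {"dx": 0,"dy": -0.02,"dz": 0,"wx": 0,"wy": 0,"wz": 0,"hand": 80},
  {"dx": 0,"dy": -0.02,"dz": -0.5,"wx": 0,"wy": 0,"wz": 0,"hand": 80},
  {"dx": 0,"dy": -0.02,"dz": -1.4,"wx": 0,"wy": 0,"wz": 0,"hand": 80},
])

```text
clock: 5.45
eef_pos: [0.4804, 0.0634, 0.2242]
tool_rot: [0.019, 1.0, -0.001, -0.004]
ft_force: [1.1, 0.6, -0.4]
grip_width: 0.0796
grasp_force: 0.0
```

Run:
```python
from h import *
print(bot.tip_extent)
for z in(.2,.06,.011): delta([.6445,-.0535,z],.473)
```

```text
0.011
t 5.45 pos [0.4804 0.0634 0.2242] F [ 1.1  0.6 -0.4] grip 0.0796
d [-3.373 -2.21   0.458] w [ 0.008 -0.101 -5.855]
t 5.45 pos [0.4804 0.0634 0.2242] F [ 1.1  0.6 -0.4] grip 0.0796
d [-3.397 -2.206  3.258] w [ 0.008 -0.101 -5.855]
t 5.45 pos [0.4804 0.0634 0.2242] F [ 1.1  0.6 -0.4] grip 0.0796
d [-3.405 -2.204  4.238] w [ 0.008 -0.101 -5.855]
```

Call:
drive_tool([
  {"dx": -0.7,"dy": -0.44,"dz": 0,"wx": 0,"wy": 0,"wz": -1.3,"hand": 80},
  {"dx": -1.4,"dy": -0.9,"dz": 0,"wx": 0,"wy": 0,"wz": -2.7,"hand": 80},
  {"dx": -2.1,"dy": -1.4,"dz": 0.2,"wx": 0,"wy": 0,"wz": -4.0,"hand": 80},
  {"dx": -2.8,"dy": -1.8,"dz": 0.6,"wx": 0,"wy": -0.1,"wz": -5.2,"hand": 80},
  {"dx": -3.4,"dy": -2.2,"dz": 1.2,"wx": 0,"wy": -0.1,"wz": -5.86,"hand": 80},
  {"dx": -3.4,"dy": -2.2,"dz": 2.0,"wx": 0,"wy": -0.1,"wz": -5.86,"hand": 80},
  {"dx": -3.4,"dy": -2.2,"dz": 2.8,"wx": 0,"wy": -0.1,"wz": -5.86,"hand": 80},
  {"dx": -3.4,"dy": -2.2,"dz": 2.9,"wx": 0,"wy": -0.1,"wz": -5.86,"hand": 80},
  {"dx": -3.4,"dy": -2.2,"dz": 2.9,"wx": 0,"wy": -0.1,"wz": -5.86,"hand": 80},
])

```text
clock: 6.35
eef_pos: [0.6474, -0.0525, 0.0804]
tool_rot: [-0.235, 0.972, 0.001, 0.002]
ft_force: [-0.1, 1.0, 0.4]
grip_width: 0.0801
grasp_force: 0.0
```

Run:
```python
from h import *
im=shot('scene','s2')
cv2.imwrite('pics/c4.png',cv2.resize(im[190:320,210:410,::-1],(800,520),interpolation=cv2.INTER_CUBIC))
delta([.6445,-.0535,.011],.473)
```

```text
t 6.4 pos [ 0.6492 -0.0525  0.0828] F [ 0.4 -0.7  0.9] grip 0.0804
d [0.105 0.028 1.435] w [-0.029  0.102  0.008]
```

View pics/c4.png

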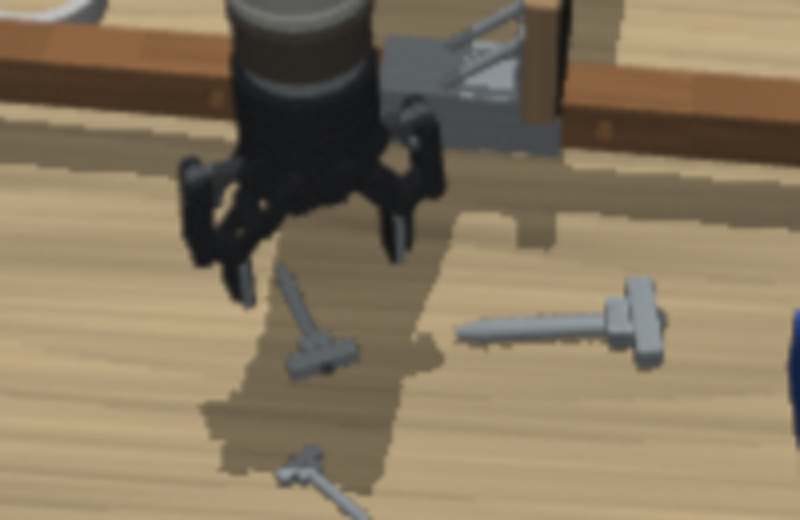

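Call:
drive_tool([
  {"dx": 0.06,"dy": 0.02,"dz": 0.4,"wx": 0,"wy": 0.05,"wz": 0,"hand": 70},
  {"dx": 0.06,"dy": 0.02,"dz": 0.8,"wx": 0,"wy": 0.05,"wz": 0,"hand": 70},
  {"dx": 0.06,"dy": 0.02,"dz": 0.8,"wx": 0,"wy": 0.05,"wz": 0,"hand": 70},
  {"dx": 0.06,"dy": 0.02,"dz": 0.8,"wx": 0,"wy": 0.05,"wz": 0,"hand": 70},
  {"dx": 0.06,"dy": 0.02,"dz": 0.8,"wx": 0,"wy": 0.05,"wz": 0,"hand": 70},
])

```text
clock: 6.9
eef_pos: [0.6478, -0.053, 0.0447]
tool_rot: [-0.235, 0.972, -0.001, 0.004]
ft_force: [0.8, 0.2, -0.1]
grip_width: 0.0701
grasp_force: 0.0
```

Run:
```python
from h import *
delta([.6445,-.0535,.011],.473)
```

```text
t 6.9 pos [ 0.6478 -0.053   0.0447] F [ 0.8  0.2 -0.1] grip 0.0701
d [0.069 0.024 0.673] w [-0.053  0.092  0.009]
```

Call:
drive_tool([
  {"dx": 0.07,"dy": 0.02,"dz": 0.3,"wx": -0.05,"wy": 0.09,"wz": 0,"hand": 70},
  {"dx": 0.07,"dy": 0.02,"dz": 0.55,"wx": -0.05,"wy": 0.09,"wz": 0,"hand": 60},
  {"dx": 0.07,"dy": 0.02,"dz": 0.67,"wx": -0.05,"wy": 0.09,"wz": 0,"hand": 50},
  {"dx": 0.07,"dy": 0.02,"dz": 0.67,"wx": -0.05,"wy": 0.09,"wz": 0,"hand": 50},
  {"dx": 0.07,"dy": 0.02,"dz": 0.67,"wx": -0.05,"wy": 0.09,"wz": 0,"hand": 50},
])

```text
clock: 7.4
eef_pos: [0.6421, -0.0539, 0.0081]
tool_rot: [-0.234, 0.972, 0.0, -0.003]
ft_force: [-1.1, -0.2, 5.3]
grip_width: 0.0502
grasp_force: 2.2
```

Run:
```python
from h import *
im=shot('scene','s3')
cv2.imwrite('pics/c5.png',cv2.resize(im[220:320,240:370,::-1],(780,600),interpolation=cv2.INTER_CUBIC))
delta([.6445,-.0535,.011],.473)
```

```text
t 7.45 pos [ 0.6421 -0.0539  0.0081] F [-1.4 -0.7  4.6] grip 0.0501
d [-0.046 -0.014 -0.058] w [ 0.024 -0.054  0.004]
```

View pics/c5.png

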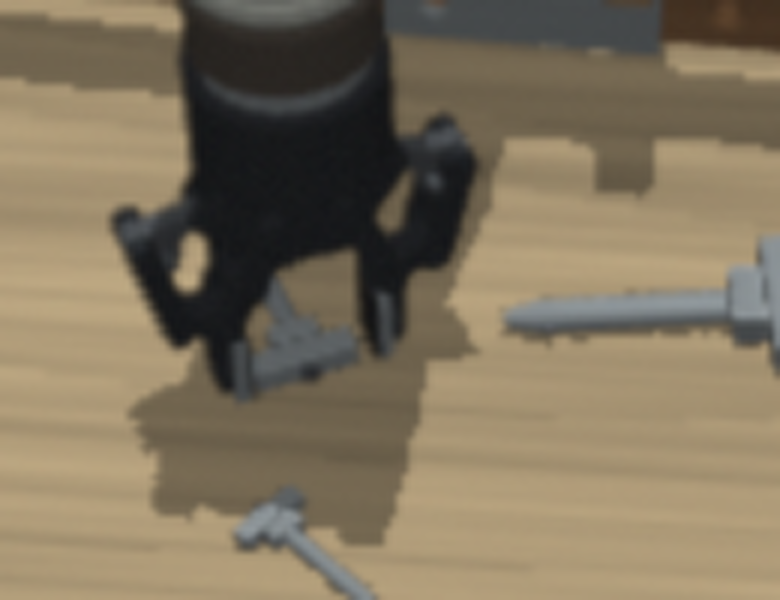

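Call:
drive_tool([
  {"dx": -0.04,"dy": -0.06,"dz": -0.05,"wx": 0,"wy": -0.03,"wz": 0,"hand": 50},
  {"dx": -0.04,"dy": -0.07,"dz": -0.05,"wx": 0,"wy": -0.03,"wz": 0,"hand": 45},
  {"dx": -0.04,"dy": -0.07,"dz": -0.05,"wx": 0,"wy": -0.03,"wz": 0,"hand": 34},
  {"dx": -0.04,"dy": -0.07,"dz": -0.05,"wx": 0,"wy": -0.03,"wz": 0,"hand": 34},
  {"dx": -0.04,"dy": -0.07,"dz": -0.05,"wx": 0,"wy": -0.03,"wz": 0,"hand": 34},
  {"dx": -0.04,"dy": -0.07,"dz": -0.05,"wx": 0,"wy": -0.03,"wz": 0,"hand": 34},
  {"dx": -0.04,"dy": -0.07,"dz": -0.05,"wx": 0,"wy": -0.03,"wz": 0,"hand": 34},
])

```text
clock: 8.15
eef_pos: [0.6462, -0.0559, 0.0109]
tool_rot: [-0.235, 0.972, 0.001, -0.001]
ft_force: [1.4, 0.9, 1.5]
grip_width: 0.0401
grasp_force: 60.5
```

Run:
```python
from h import *
delta([.61,-.020,.10],-.038);delta([.61,-.020,.072],-.038)
```

```text
t 8.15 pos [ 0.6462 -0.0559  0.0109] F [1.4 0.9 1.5] grip 0.0401
d [ 0.319  0.972 -1.781] w [ 0.018 -0.012  5.862]
t 8.15 pos [ 0.6462 -0.0559  0.0109] F [1.4 0.9 1.5] grip 0.0401
d [ 0.318  0.971 -1.221] w [ 0.018 -0.012  5.862]
```

Call:
drive_tool([
  {"dx": 0,"dy": 0,"dz": -0.5,"wx": 0,"wy": 0,"wz": 0,"hand": 34},
  {"dx": 0,"dy": 0,"dz": -1.2,"wx": 0,"wy": 0,"wz": 0,"hand": 34},
  {"dx": 0,"dy": 0.2,"dz": -1.78,"wx": 0,"wy": 0,"wz": 1.2,"hand": 34},
  {"dx": 0.1,"dy": 0.5,"dz": -1.78,"wx": 0,"wy": 0,"wz": 2.4,"hand": 34},
  {"dx": 0.2,"dy": 0.8,"dz": -1.78,"wx": 0,"wy": 0,"wz": 3.6,"hand": 34},
  {"dx": 0.32,"dy": 0.97,"dz": -1.78,"wx": 0,"wy": 0,"wz": 4.8,"hand": 34},
  {"dx": 0.32,"dy": 0.97,"dz": -1.78,"wx": 0,"wy": 0,"wz": 5.86,"hand": 34},
  {"dx": 0.32,"dy": 0.97,"dz": -1.5,"wx": 0,"wy": 0,"wz": 5.86,"hand": 34},
  {"dx": 0.32,"dy": 0.97,"dz": -1.22,"wx": 0,"wy": 0,"wz": 5.86,"hand": 34},
  {"dx": 0.32,"dy": 0.97,"dz": -1.22,"wx": 0,"wy": 0,"wz": 5.86,"hand": 34},
  {"dx": 0.32,"dy": 0.97,"dz": -1.22,"wx": 0,"wy": 0,"wz": 5.86,"hand": 34},
  {"dx": 0.32,"dy": 0.97,"dz": -1.22,"wx": 0,"wy": 0,"wz": 5.86,"hand": 34},
])

```text
clock: 9.35
eef_pos: [0.6098, -0.0201, 0.0723]
tool_rot: [0.019, 1.0, 0.001, -0.001]
ft_force: [0.1, -0.0, -1.4]
grip_width: 0.04
grasp_force: 60.8
```

Run:
```python
from h import *
delta([.61,-.020,.072],-.038)
im=shot('scene','s4'); t=shot('top','t4')
a=cv2.resize(im[180:280,250:380,::-1],(520,400),interpolation=cv2.INTER_CUBIC)
b=cv2.resize(t[150:250,260:380,::-1],(280*120//100*1,280),interpolation=cv2.INTER_CUBIC)
out=np.zeros((600,800,3),np.uint8)
a=cv2.resize(im[185:265,260:370,::-1],(412,300),interpolation=cv2.INTER_CUBIC); 
A=cv2.resize(im[190:265,260:366,::-1],(800,566),interpolation=cv2.INTER_CUBIC); cv2.imwrite('pics/c6.png',A)
p=[.506,-.016,.067]
print('proj hole',proj('scene',p),'nose pred',proj('scene',[.5265,-.0168,.067]))
```

```text
t 9.35 pos [ 0.6098 -0.0201  0.0723] F [ 0.1 -0.  -1.4] grip 0.04
d [-0.003  0.002  0.006] w [ 0.015 -0.021  0.002]
proj hole [312.06287545 220.05901547] nose pred [310.87588014 225.90016897]
```

View pics/c6.png

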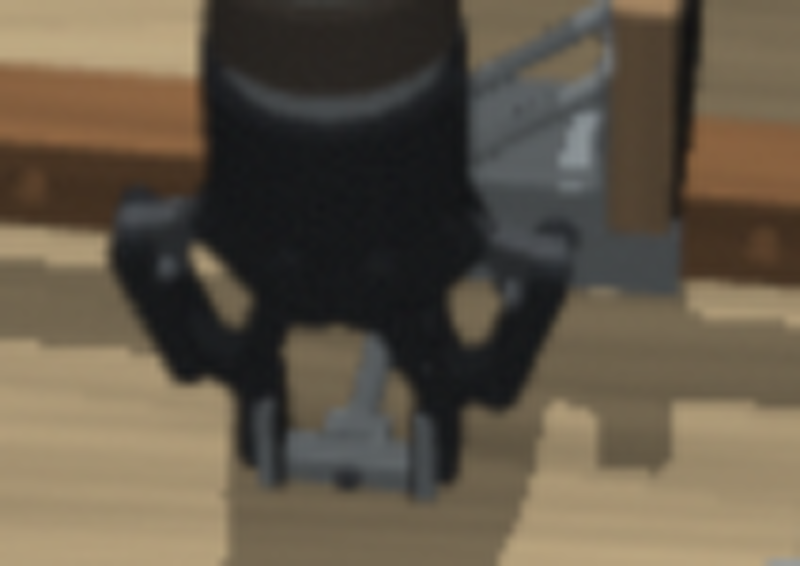

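Run:
```python
from h import *
for s in (16+6,16,10,0,-10,-20,-30,-64): # pin-x coordinate
    x=.606+(s-16)*.001; print(s,(((proj('scene',[x,-.0199-(x-.606)*.038,.067]))-[260,190])*7.55).round(0))
im=cv2.imread('pics/s4.png')
r=bot.outline_of('scene','pin')
for q in r[:3]:print(q['score'],np.round(q['extent'],1))
t=cv2.imread('pics/t4.png')
r=bot.outline_of('top','pin')
for q in r[:3]:
    v,u=np.nonzero(q['region']);print(q['score'],np.round(q['extent'],1))
```

```text
22 [344. 467.]
16 [347. 453.]
10 [350. 438.]
0 [355. 415.]
-10 [360. 391.]
-20 [364. 368.]
-30 [369. 345.]
-64 [384. 270.]
0.78 [349.6 269.5  52.5  21.3]
0.63 [304.6 245.4  15.9  16.9]
0.51 [268.  172.1  29.3  29. ]
```

Call:
drive_tool([
  {"dx": 0.2,"dy": 0,"dz": 0,"wx": 0,"wy": 0,"wz": 0,"hand": 34},
  {"dx": 0.35,"dy": 0,"dz": 0,"wx": 0,"wy": 0,"wz": 0,"hand": 34},
  {"dx": 0.42,"dy": 0,"dz": 0,"wx": 0,"wy": 0,"wz": 0,"hand": 34},
  {"dx": 0.48,"dy": 0,"dz": 0,"wx": 0,"wy": 0,"wz": 0,"hand": 34},
  {"dx": 0.48,"dy": 0,"dz": 0,"wx": 0,"wy": 0,"wz": 0,"hand": 34},
])

```text
clock: 10.05
eef_pos: [0.5854, -0.0192, 0.0721]
tool_rot: [0.019, 1.0, 0.001, -0.001]
ft_force: [0.4, -0.0, -1.6]
grip_width: 0.0401
grasp_force: 60.8
```

Call:
drive_tool([
  {"dx": 0.04,"dy": 0,"dz": 0,"wx": 0,"wy": 0,"wz": 0,"hand": 34},
  {"dx": 0.08,"dy": 0,"dz": 0,"wx": 0,"wy": 0,"wz": 0,"hand": 34},
  {"dx": 0.12,"dy": 0,"dz": 0,"wx": 0,"wy": 0,"wz": 0,"hand": 34},
  {"dx": 0.12,"dy": 0,"dz": 0,"wx": 0,"wy": 0,"wz": 0,"hand": 34},
])

```text
clock: 10.45
eef_pos: [0.5802, -0.0197, 0.0723]
tool_rot: [0.019, 1.0, -0.0, -0.0]
ft_force: [2.0, -3.1, -1.3]
grip_width: 0.04
grasp_force: 60.9
```

Call:
drive_tool([
  {"dx": -0.02,"dy": -0.03,"dz": 0,"wx": 0,"wy": 0,"wz": 0,"hand": 34},
  {"dx": 0.0,"dy": -0.03,"dz": 0,"wx": 0,"wy": 0,"wz": 0,"hand": 34},
  {"dx": 0.04,"dy": -0.03,"dz": 0,"wx": 0,"wy": 0,"wz": 0,"hand": 34},
  {"dx": 0.08,"dy": -0.03,"dz": 0,"wx": 0,"wy": 0,"wz": 0,"hand": 34},
  {"dx": 0.08,"dy": -0.03,"dz": 0,"wx": 0,"wy": 0,"wz": 0,"hand": 34},
])

```text
clock: 10.95
eef_pos: [0.5752, -0.0207, 0.072]
tool_rot: [0.019, 1.0, 0.0, -0.001]
ft_force: [0.9, -3.1, -0.2]
grip_width: 0.0399
grasp_force: 60.9
```

Call:
drive_tool([
  {"dx": 0.04,"dy": -0.03,"dz": 0,"wx": 0,"wy": 0,"wz": 0,"hand": 34},
  {"dx": 0.08,"dy": -0.03,"dz": 0,"wx": 0,"wy": 0,"wz": 0,"hand": 34},
  {"dx": 0.14,"dy": -0.03,"dz": 0,"wx": 0,"wy": 0,"wz": 0,"hand": 34},
  {"dx": 0.2,"dy": -0.03,"dz": 0,"wx": 0,"wy": 0,"wz": 0,"hand": 34},
  {"dx": 0.2,"dy": -0.03,"dz": 0,"wx": 0,"wy": 0,"wz": 0,"hand": 34},
])

```text
clock: 11.45
eef_pos: [0.5647, -0.0215, 0.0719]
tool_rot: [0.019, 1.0, 0.0, -0.002]
ft_force: [-0.8, -2.9, -1.2]
grip_width: 0.0398
grasp_force: 60.9
```

Call:
drive_tool([
  {"dx": 0.06,"dy": -0.02,"dz": 0,"wx": 0,"wy": 0,"wz": 0,"hand": 34},
  {"dx": 0.12,"dy": -0.02,"dz": 0,"wx": 0,"wy": 0,"wz": 0,"hand": 34},
  {"dx": 0.2,"dy": -0.02,"dz": 0,"wx": 0,"wy": 0,"wz": 0,"hand": 34},
  {"dx": 0.3,"dy": -0.02,"dz": 0,"wx": 0,"wy": 0,"wz": 0,"hand": 34},
  {"dx": 0.3,"dy": -0.02,"dz": 0,"wx": 0,"wy": 0,"wz": 0,"hand": 34},
])

```text
clock: 11.95
eef_pos: [0.5493, -0.0215, 0.0718]
tool_rot: [0.019, 1.0, 0.001, -0.002]
ft_force: [-0.5, 0.7, -1.6]
grip_width: 0.0398
grasp_force: 60.8
```

Call:
drive_tool([
  {"dx": 0.06,"dy": 0,"dz": 0,"wx": 0,"wy": 0,"wz": 0,"hand": 34},
  {"dx": 0.12,"dy": 0,"dz": 0,"wx": 0,"wy": 0,"wz": 0,"hand": 34},
  {"dx": 0.18,"dy": 0,"dz": 0,"wx": 0,"wy": 0,"wz": 0,"hand": 34},
  {"dx": 0.25,"dy": 0,"dz": 0,"wx": 0,"wy": 0,"wz": 0,"hand": 34},
  {"dx": 0.32,"dy": 0,"dz": 0,"wx": 0,"wy": 0,"wz": 0,"hand": 34},
  {"dx": 0.32,"dy": 0,"dz": 0,"wx": 0,"wy": 0,"wz": 0,"hand": 34},
])

```text
clock: 12.55
eef_pos: [0.5342, -0.0208, 0.0722]
tool_rot: [0.019, 1.0, 0.001, -0.001]
ft_force: [0.2, 2.8, -0.3]
grip_width: 0.0397
grasp_force: 60.8
```

Call:
drive_tool([
  {"dx": 0.04,"dy": 0.01,"dz": 0,"wx": 0,"wy": 0,"wz": 0,"hand": 34},
  {"dx": 0.08,"dy": 0.01,"dz": 0,"wx": 0,"wy": 0,"wz": 0,"hand": 34},
  {"dx": 0.12,"dy": 0.01,"dz": 0,"wx": 0,"wy": 0,"wz": 0,"hand": 34},
  {"dx": 0.16,"dy": 0.01,"dz": 0,"wx": 0,"wy": 0,"wz": 0,"hand": 34},
  {"dx": 0.16,"dy": 0.01,"dz": 0,"wx": 0,"wy": 0,"wz": 0,"hand": 34},
])

```text
clock: 13.05
eef_pos: [0.5262, -0.0203, 0.0721]
tool_rot: [0.019, 1.0, 0.001, -0.001]
ft_force: [2.3, 2.1, -0.7]
grip_width: 0.0399
grasp_force: 60.8
```

Call:
drive_tool([
  {"dx": 0.02,"dy": 0,"dz": 0,"wx": 0,"wy": 0,"wz": 0,"hand": 34},
  {"dx": 0.04,"dy": 0,"dz": 0,"wx": 0,"wy": 0,"wz": 0,"hand": 34},
  {"dx": 0.06,"dy": 0,"dz": 0,"wx": 0,"wy": 0,"wz": 0,"hand": 34},
  {"dx": 0.06,"dy": 0,"dz": 0,"wx": 0,"wy": 0,"wz": 0,"hand": 34},
])

```text
clock: 13.45
eef_pos: [0.5234, -0.0202, 0.0721]
tool_rot: [0.019, 1.0, 0.001, -0.001]
ft_force: [2.4, 2.8, -1.5]
grip_width: 0.0398
grasp_force: 60.8
```

Call:
drive_tool([
  {"dx": 0.02,"dy": 0,"dz": 0,"wx": 0,"wy": 0,"wz": 0,"hand": 34},
  {"dx": 0.05,"dy": 0,"dz": 0,"wx": 0,"wy": 0,"wz": 0,"hand": 34},
  {"dx": 0.08,"dy": 0,"dz": 0,"wx": 0,"wy": 0,"wz": 0,"hand": 34},
  {"dx": 0.08,"dy": 0,"dz": 0,"wx": 0,"wy": 0,"wz": 0,"hand": 34},
])

```text
clock: 13.85
eef_pos: [0.5226, -0.0202, 0.0726]
tool_rot: [0.019, 1.0, 0.001, 0.002]
ft_force: [8.5, 2.0, -6.3]
grip_width: 0.0397
grasp_force: 61.4
```

Call:
drive_tool([
  {"dx": 0.03,"dy": -0.02,"dz": 0,"wx": 0,"wy": 0,"wz": 0,"hand": 34},
  {"dx": 0.03,"dy": -0.03,"dz": 0,"wx": 0,"wy": 0,"wz": 0,"hand": 34},
  {"dx": -0.01,"dy": -0.03,"dz": 0,"wx": 0,"wy": 0,"wz": 0,"hand": 62},
  {"dx": -0.03,"dy": -0.03,"dz": 0,"wx": 0,"wy": 0,"wz": 0,"hand": 62},
  {"dx": -0.03,"dy": -0.03,"dz": 0,"wx": 0,"wy": 0,"wz": 0,"hand": 62},
  {"dx": -0.03,"dy": -0.03,"dz": 0,"wx": 0,"wy": 0,"wz": 0,"hand": 62},
  {"dx": -0.06,"dy": -0.03,"dz": -0.4,"wx": 0,"wy": 0,"wz": 0,"hand": 62},
  {"dx": -0.06,"dy": -0.03,"dz": -1.2,"wx": 0,"wy": 0,"wz": 0,"hand": 62},
  {"dx": -0.06,"dy": -0.03,"dz": -2.0,"wx": 0,"wy": 0,"wz": 0,"hand": 62},
  {"dx": -0.06,"dy": -0.03,"dz": -3,"wx": 0,"wy": 0,"wz": 0,"hand": 62},
  {"dx": -0.06,"dy": -0.03,"dz": -3.6,"wx": 0,"wy": 0,"wz": 0,"hand": 62},
  {"dx": -0.06,"dy": -0.03,"dz": -3.6,"wx": 0,"wy": 0,"wz": 0,"hand": 62},
])

```text
clock: 15.05
eef_pos: [0.5253, -0.0224, 0.2576]
tool_rot: [0.019, 1.0, 0.0, 0.004]
ft_force: [-0.4, 0.7, -0.1]
grip_width: 0.0622
grasp_force: 0.0
```

Run:
```python
from h import *
im=shot('scene','s5')
cv2.imwrite('pics/c7.png',cv2.resize(im[190:250,270:350,::-1],(800,600),interpolation=cv2.INTER_CUBIC))
for n,x in(('shoulder front',.506),('sh back/handle front',.516),('handle back',.528)):
    print(n,((proj('scene',[x,-.0165-(x-.506)*.038,.073])-[270,190])*10).round(0))
```

```text
shoulder front [418. 282.]
sh back/handle front [412. 311.]
handle back [405. 345.]
```

View pics/c7.png

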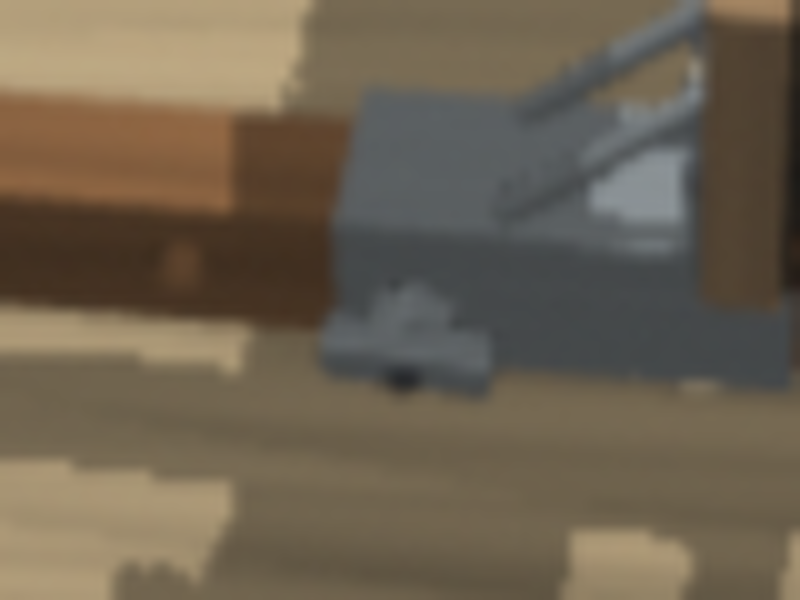

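Run:
```python
from h import *
delta([.552,-.0183,.2],-.038);delta([.552,-.0183,.070],-.038)
```

```text
t 15.1 pos [ 0.524  -0.0223  0.2547] F [ 0.2  0.7 -1.1] grip 0.0622
d [-0.553  0.1    1.096] w [0.01  0.037 0.   ]
t 15.1 pos [ 0.524  -0.0223  0.2547] F [ 0.2  0.7 -1.1] grip 0.0622
d [-0.544  0.098  3.695] w [0.01  0.037 0.   ]
```

Call:
drive_tool([
  {"dx": -0.3,"dy": 0.1,"dz": 0,"wx": 0,"wy": 0.04,"wz": 0,"hand": 0},
  {"dx": -0.55,"dy": 0.1,"dz": 0.3,"wx": 0,"wy": 0.04,"wz": 0,"hand": 0},
  {"dx": -0.55,"dy": 0.1,"dz": 1.0,"wx": 0,"wy": 0.04,"wz": 0,"hand": 0},
  {"dx": -0.55,"dy": 0.1,"dz": 1.8,"wx": 0,"wy": 0.04,"wz": 0,"hand": 0},
  {"dx": -0.55,"dy": 0.1,"dz": 2.6,"wx": 0,"wy": 0.04,"wz": 0,"hand": 0},
  {"dx": -0.55,"dy": 0.1,"dz": 3.3,"wx": 0,"wy": 0.04,"wz": 0,"hand": 0},
  {"dx": -0.55,"dy": 0.1,"dz": 3.7,"wx": 0,"wy": 0.04,"wz": 0,"hand": 0},
  {"dx": -0.55,"dy": 0.1,"dz": 3.7,"wx": 0,"wy": 0.04,"wz": 0,"hand": 0},
  {"dx": -0.55,"dy": 0.1,"dz": 3.7,"wx": 0,"wy": 0.04,"wz": 0,"hand": 0},
])

```text
clock: 16.0
eef_pos: [0.549, -0.0179, 0.066]
tool_rot: [0.019, 1.0, 0.001, -0.004]
ft_force: [0.1, 0.3, 0.3]
grip_width: -0.0001
grasp_force: 0.0
```

Call:
drive_tool([
  {"dx": 0.1,"dy": 0,"dz": 0,"wx": 0,"wy": 0,"wz": 0,"hand": 0},
  {"dx": 0.18,"dy": 0,"dz": 0,"wx": 0,"wy": 0,"wz": 0,"hand": 0},
  {"dx": 0.24,"dy": 0,"dz": 0,"wx": 0,"wy": 0,"wz": 0,"hand": 0},
  {"dx": 0.24,"dy": 0,"dz": 0,"wx": 0,"wy": 0,"wz": 0,"hand": 0},
])

```text
clock: 16.4
eef_pos: [0.5388, -0.0174, 0.0683]
tool_rot: [0.019, 1.0, 0.001, -0.001]
ft_force: [1.5, -0.1, 0.0]
grip_width: 0.0004
grasp_force: 0.5
```

Call:
drive_tool([
  {"dx": 0.03,"dy": 0,"dz": 0,"wx": 0,"wy": 0,"wz": 0,"hand": 0},
  {"dx": 0.06,"dy": 0,"dz": 0,"wx": 0,"wy": 0,"wz": 0,"hand": 0},
  {"dx": 0.09,"dy": 0,"dz": 0,"wx": 0,"wy": 0,"wz": 0,"hand": 0},
  {"dx": 0.09,"dy": 0,"dz": 0,"wx": 0,"wy": 0,"wz": 0,"hand": 0},
])

```text
clock: 16.8
eef_pos: [0.5383, -0.0173, 0.0692]
tool_rot: [0.019, 1.0, 0.001, 0.002]
ft_force: [7.2, -0.5, 1.5]
grip_width: -0.0
grasp_force: 4.0
```

Call:
drive_tool([
  {"dx": -0.2,"dy": 0,"dz": 0,"wx": 0,"wy": 0,"wz": 0,"hand": 0},
  {"dx": -0.5,"dy": 0,"dz": 0,"wx": 0,"wy": 0,"wz": 0,"hand": 0},
  {"dx": -0.6,"dy": 0,"dz": -0.6,"wx": 0,"wy": 0,"wz": 0,"hand": 0},
  {"dx": -0.6,"dy": 0,"dz": -1.4,"wx": 0,"wy": 0,"wz": 0,"hand": 0},
  {"dx": -0.3,"dy": 0,"dz": -2.4,"wx": 0,"wy": 0,"wz": 0,"hand": 0},
  {"dx": 0,"dy": 0,"dz": -3.4,"wx": 0,"wy": 0,"wz": 0,"hand": 0},
  {"dx": 0.4,"dy": 0,"dz": -4.0,"wx": 0,"wy": 0,"wz": 0,"hand": 0},
  {"dx": 0.4,"dy": 0,"dz": -4.0,"wx": 0,"wy": 0,"wz": 0,"hand": 0},
])

```text
clock: 17.6
eef_pos: [0.515, -0.0167, 0.2728]
tool_rot: [0.019, 1.0, 0.001, 0.001]
ft_force: [0.4, -0.1, -0.7]
grip_width: -0.0
grasp_force: 0.0
```

Run:
```python
from h import *
im=shot('scene','s6')
cv2.imwrite('pics/c8.png',cv2.resize(im[190:250,270:350,::-1],(800,600),interpolation=cv2.INTER_CUBIC))
```

```text
(no output)
```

View pics/c8.png

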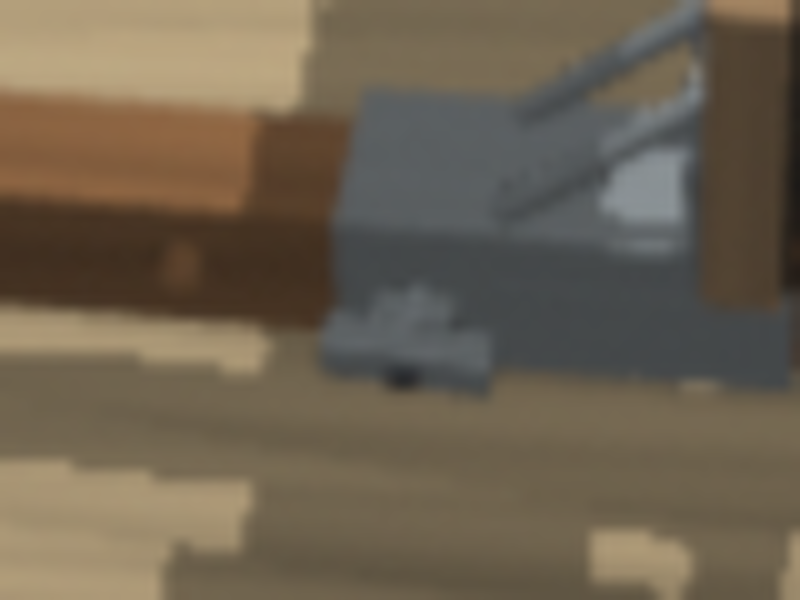

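The pin is seated with its shoulder (about (310,221)) against the cheek. The second push met a stop and moved nothing.

```bash
python3 -c "
from h import *
print(bot.job_done())"
```

```text
the job is handed in; nothing more can be done
None
```

I slid the foot rest to the middle hole, pushed the lock pin home through both cheeks and the pole, let go, and handed the job in at about 18 s. The hand-in call returned no verdict; I never went near the hammer or tape, and passed only well above the tray.

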